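# Set the bottle capper over the bottle

### The job

Move the capper so that its head stands over the amber bottle waiting on its stand: lift the black-handled lever out of the middle notch of the gate, carry it along the slide to the notch at the bottle's end, and let it down fully home in that notch. Lift before moving sideways, let go of the lever at the end, and leave the bottle standing where it is.

Things in the scene. Friction and masses are not known exactly. Their poses are not given: they have to be found in the camera images.
- lever_grip (a point): Middle of the lever's black upright handle, 24 mm in diameter, 52 mm tall, 215 mm above the shelf when down; free all round, nothing near it over 45 mm higher. Axes at rest: y along the slide, x towards the capper head. Hinge on the carriage 130 mm along +x and 22 mm above: a 48 mm lift is nearly straight up, leaning it 20 deg about y. Lift 2 N, slide about 2 N; let go, it drops.
- gate_lever (a joint): Lever angle about its hinge, rad: 0 fully home in a notch, growing as the handle is lifted, stop at 0.6. Its bar (14 mm) lies in an upright comb-like steel gate with three notches 34 mm wide, 110 mm apart along the slide; it starts in the middle one. Above 0.25 (handle up 33 mm) it clears the teeth; left on top of a tooth it reads about 0.2.
- capper_head (a point): Centre of the underside of the capper's steel bell, 40 mm in diameter, 147 mm above the shelf, on the carriage's far side. It shifts along the slide exactly as the lever handle does. Site axes: y along the slide (which turns with the stand), x away from the lever handle, z up.
- bottle_centre (a point): Centre, half-way up, of the stubby amber glass bottle (60 mm in diameter, 118 mm tall) upright on the capper stand's grey base at the left or right end station, within 6 mm of where the head stands in that end's notch. The head passes 17 mm above its mouth. A jigger stands at the other end; a like bottle elsewhere on the shelf is not meant.
Mind the look-alikes: they are no part of the job. What is shaped like the part that bears bottle_centre but pink or yellow is not meant.

How it is judged:
By the outcome, as a careful person would: the job done as asked, in the order asked, and still so for the second after the job is handed in, with the robot touching nothing.
It also fails if it takes over 35 s, if anything falls off the work surface, if the arm or the gripper's body presses on something with over 40 N, if the wrist force passes 120 N, or if a joint passes its speed limit or range.

### The arm

A 6-joint arm with a two-finger parallel gripper is mounted at the origin on the work surface. World frame = base frame: x ahead of the robot, y to its left, z up, the work surface at z = 0. Lengths are in m, angles in rad, forces in N, time in s.
With the tool pointing down it reaches from about 0.275 to 0.75 m from the base axis. Payload 10.2 kg.
Tool frame: the origin (TCP) lies midway between the tips of the shut fingers; the grasp point (between the pads) lies 19 mm behind it; z points along the fingers, x is the direction in which the jaws open and shut, and the axes are right-handed (so a half turn about z gives the same grasp; the last joint's range is limited). The gripper opens to 88 mm and grips with 3 to 60 N. Pads are 18 mm wide; open, the fingers measure 123 mm over their backs; the gripper's body (75 mm by 187 mm) begins 45 mm behind the grasp point.
Start: joints at [-1.536, 0.313, 1.498, -0, 1.331, -0.223], TCP at [0.134, -0.508, 0.239] pointing down, gripper open.
Joint ranges: [-2.94, 2.94], [-0.97, 2.17], [0.19, 2.56], [-1.23, 4.37], [0.02, 3.11], [-2.88, 2.88]. Speed limits (rad/s): [2.39, 2.39, 3.01, 3.14, 3.14, 3.14].

### API

Orientations are given as a unit quaternion [w, x, y, z].
In Python, from station import ctrl gives the robot as it stands.
- The arm moves only by the shell command python3 -m crank 'ROWS' [FORCE]. ROWS is JSON, a list of rows, each a list of 5 numbers: the opening, from 0 (shut) to 1 (fully open), then the shift along the tool's x, y, z in cm, then the turn about the tool's z in degrees. In form: [[hand, x, y, z, yaw], ...]. A call has 1 to 5 rows; each row shifts and turns the commanded pose from where the row before left it, along the tool's axes as they then stand; what a row does not reach is not made up. A row lasts 1/8 s, in which the tool goes at most 62.5 mm and 10.7 degrees, less where a joint would pass 70% of its speed; a pose out of reach is approached as far as the arm can. A call with a gripper value outside its range is refused whole. The fingers move at their own pace and stop on an object; FORCE is the grip in N (left out, the last holds). Time passes only in rows, so rows that do not move let the fingers close. It gives the time, the measured TCP pose, the force and the opening at its end, in the units of the state.
- ctrl.get_state(): the state, without advancing time (a new reading comes with each control period).
- ctrl.read_camera(name): name is "side" or "top"; returns a dict with "img" (400x640x3 uint8, red, green, blue), "fx", "fy", "cx", "cy" (pixels), "cam_to_world" (4x4, takes a point from camera to world coordinates). Camera axes: x right, y up, looking along -z (the intrinsics and any distortion apply to the point x, -y, -z); pixel columns grow to the right and rows downward; lengths in m; the calibration is good to about 2 mm. A picture is of the moment at which its call begins. There is no depth.
- ctrl.finish_job(): hands the job in, once; it reports no verdict.
Trained networks look in a picture, given as the dict that the camera call returned (one of the last four; its "shot" number tells which), for a name from the list of things; names that differ only in an ending like _2 or _b are one class to them, and where a whole thing is asked for, a point or a joint stands for the part that bears it (a point fixed in the world has none). Each returns a list of dicts, best first, with "p" (0 to 1); they miss things now and then, are a little off and sometimes report something else, mostly with a low value. They report only what shows in the picture. A call takes as long as a camera call. They do not tell look-alikes from the thing itself.
- ctrl.outline_of(picture, name): "pixels" (400x640 bool, what is visible of it) and "point" ([row, column] in pixels, amid what is visible of it).
- ctrl.spot_point(picture, name): "point" ([row, column] in pixels: a listed point, or the origin of a listed thing).
The state is a dict: "t": time; "joint_pos": joint angles; "qd": joint speeds; "joint_torque": joint torques, N m; "ee_pos": TCP position; "tcp_rot": TCP orientation; "contact_force": force on the tool from outside, world axes, zero at the start; "wrist_torque": the same for the moment, N m; "gripper_width": opening from 0.0 (shut) to 1.0 (fully open).
Only numpy, scipy, OpenCV 4.12 (cv2) and the standard library are available. Lean on these libraries where they do the work, as an engineer would, in place of code of your own. Each camera call takes 0.05 s, during which the arm holds its last target.

## Working session

There is one attempt and no reset: what is moved stays moved. The work goes in short steps, Python scripts to look and compute and a shell command to move; the robot and the scene stay as the last step left them, time stands still between calls to the robot, and variables do not carry over. Pictures are saved under pics/ and viewed, and the job is handed in when it is done.

```bash
mkdir -p pics; ls; cat > h.py <<'E'
import numpy as np, cv2
from station import ctrl
def save(p,n): cv2.imwrite('pics/'+n,p['img'][:,:,::-1])
def ray(p,pt):
    r,c=pt; T=np.array(p['cam_to_world'])
    d=np.array([(c-p['cx'])/p['fx'],-(r-p['cy'])/p['fy'],-1.0])
    d=T[:3,:3]@d; return T[:3,3],d/np.linalg.norm(d)
def tri(rs):
    A=sum(np.eye(3)-np.outer(d,d) for o,d in rs); b=sum((np.eye(3)-np.outer(d,d))@o for o,d in rs)
    x=np.linalg.solve(A,b); return x,[np.linalg.norm((np.eye(3)-np.outer(d,d))@(x-o)) for o,d in rs]
def proj(p,X):
    T=np.array(p['cam_to_world']); q=np.linalg.inv(T)@np.append(X,1)
    return p['cy']-p['fy']*q[1]/-q[2], p['cx']+p['fx']*q[0]/-q[2]
E
python3 - <<'E'
from h import *
P={}
for n in('side','top'):
    p=ctrl.read_camera(n);P[n]=p;save(p,n+'1.png');print(n,[k for k in p],p['fx'],np.array(p['cam_to_world']).round(3).tolist())
    for o in('lever_grip','capper_head','bottle_centre'):
        for r in ctrl.spot_point(p,o):print(n,o,np.round(r['point'],1),round(r['p'],2))
        if o=='bottle_centre':
            for r in ctrl.outline_of(p,o):print(' outline',np.round(r['point'],1),round(r['p'],2),r['pixels'].sum())
s=ctrl.get_state();print(s)
E
```

```text
pics
side ['img', 'fx', 'fy', 'cx', 'cy', 'cam_to_world', 'shot'] 429.62149349852695 [[0.911, 0.244, -0.332, 0.401], [-0.411, 0.58, -0.703, -0.483], [0.021, 0.777, 0.629, 0.679], [0.0, 0.0, 0.0, 1.0]]
side lever_grip [252.1 252.4] 0.68
side capper_head [272.8 372.8] 0.92
side bottle_centre [169.3 317.2] 0.92
side bottle_centre [200.4 307.1] 0.87
side bottle_centre [184.6 363.6] 0.71
side bottle_centre [192.3 266.3] 0.6
 outline [191.9 365.5] 0.91 1084
 outline [196.9 265.4] 0.91 1023
 outline [169. 320.] 0.8 726
 outline [207.7 300.9] 0.74 382
 outline [267.2 358.9] 0.68 477
top ['img', 'fx', 'fy', 'cx', 'cy', 'cam_to_world', 'shot'] 485.93462009996625 [[-0.009, 0.998, -0.056, 0.615], [-1.0, -0.009, -0.005, 0.083], [-0.006, 0.056, 0.998, 1.042], [0.0, 0.0, 0.0, 1.0]]
top lever_grip [300.  405.4] 0.87
top capper_head [200.9 424. ] 0.73
top bottle_centre [199.4 263. ] 0.79
top bottle_centre [238.8 237.4] 0.74
top bottle_centre [183.9 359.9] 0.59
top bottle_centre [126.8 265.5] 0.58
 outline [203.2 263.3] 0.85 778
 outline [241.7 239.8] 0.85 800
 outline [186.5 359.8] 0.8 735
 outline [168.4 222. ] 0.74 813
 outline [129.  271.6] 0.69 798
{'t': 0.5, 'joint_pos': array([-1.53637758e+00,  3.12911367e-01,  1.49771305e+00,  1.12133400e-05,
        1.33101262e+00, -2.23393269e-01]), 'qd': array([-0.00124546, -0.00094488, -0.00176139, -0.00059725,  0.00155607,
        0.00112136]), 'joint_torque': array([-8.65806342e-04, -4.01884818e+01, -2.52288115e+01,  6.93920720e-02,
        3.20914434e-02, -2.50293925e-05]), 'ee_pos': array([ 0.13385118, -0.50764933,  0.23870944]), 'tcp_rot': array([-2.05730939e-05,  7.92137274e-01, -6.10342968e-01, -9.94433156e-06]), 'contact_force': array([-0.35040063, -0.52050024,  0.46992047]), 'wrist_torque': array([-0.01794729,  0.05041083,  0.0173436 ]), 'gripper_width': 1.0010684111810455}
```

View pics/side1.png

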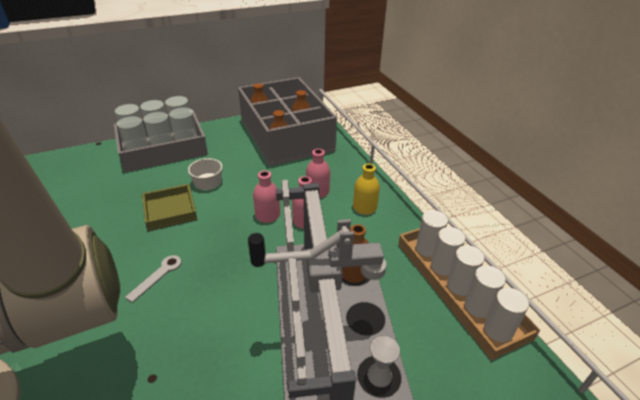

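View pics/top1.png

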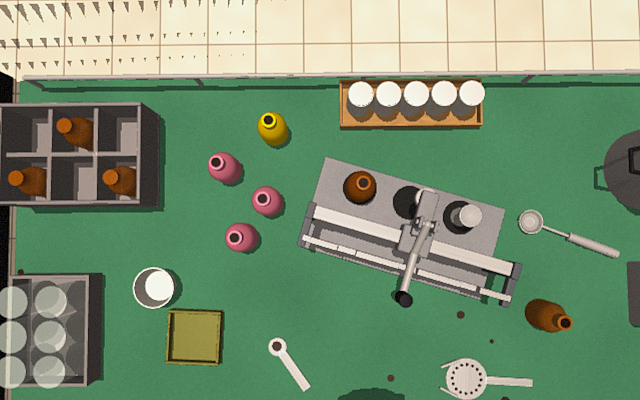

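```bash
python3 - <<'E'
from h import *
for n,(r0,r1,c0,c1) in {'side':(140,340,210,440),'top':(150,350,320,540)}.items():
    i=cv2.imread(f'pics/{n}1.png')[r0:r1,c0:c1]; cv2.imwrite(f'pics/{n}1z.png',cv2.resize(i,None,fx=3,fy=3,interpolation=cv2.INTER_CUBIC))
E
```

```text
(no output)
```

View pics/side1z.png

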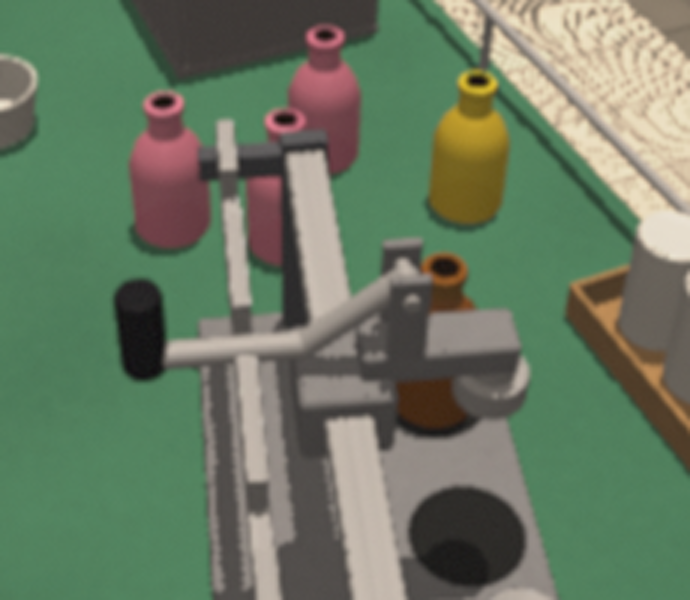

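View pics/top1z.png

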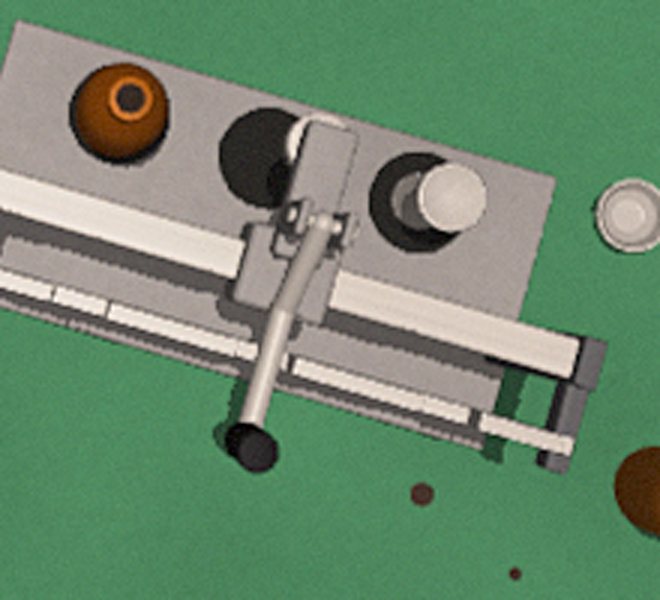

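The side view shows the black handle at about (row 250, col 257). In the top view it is at (299, 404). The amber bottle on the stand is at (184, 360) in the top view, and the jigger is at (215, 465). The bottle end is therefore image-left, which is +y.

```bash
python3 - <<'E'
from h import *
s=ctrl.read_camera('side');t=ctrl.read_camera('top')
def show(n,a,b):
    x,e=tri([ray(s,a),ray(t,b)]);print(n,x.round(4),np.round(e,4));return x
for n in ('lever_grip',):
    for p in(s,t):
        for r in ctrl.outline_of(p,n)[:2]:
            print(r['point'],r['p'],r['pixels'].sum())
# dark handle by threshold
for p,(r0,r1,c0,c1) in((s,(228,272,245,270)),(t,(285,312,390,420))):
    i=p['img'][r0:r1,c0:c1].astype(int); m=(i.max(2)<45); yy,xx=np.nonzero(m); print('dark',yy.mean()+r0,xx.mean()+c0,yy.min()+r0,yy.max()+r0,xx.min()+c0,xx.max()+c0,m.sum())
h=show('handle spot',[250,256.7],[299.3,404.3])
show('handle net',[252.1,252.4],[300,405.4])
hd=show('head',[272.8,372.8],[200.9,424.])
b=show('bottle mouth',[140+268/3,210+445/3],[150+98/3,320+131/3])
# bottle axis from top ray at mouth z=0.13..
for a,q in((s,(301-0,368)),(t,(299.3,404.3))):pass
# slide direction: white rail top edges endpoints, top view at assumed height
for pt in((150+352/3,320+575/3),(150+190/3,320+0)):
    o,d=ray(t,pt);print('rail',(o+d*((0.18-o[2])/d[2])).round(4))
for pt in((150+441/3,320+571/3),(150+280/3,320+0)):
    o,d=ray(t,pt);print('gate',(o+d*((0.2-o[2])/d[2])).round(4))
for k in((20,18),(180,555)):
    o,d=ray(t,(150+k[0]/3,320+k[1]/3));print('basecorner',(o+d*((0.01-o[2])/d[2])).round(4))
E
```

```text
[254.6, 272.8] 0.91 1219
[268.7, 412.5] 0.83 854
dark 249.46762589928056 256.49640287769785 234 265 249 264 417
dark 297.82 402.94666666666666 291 306 395 411 150
handle spot [ 0.4982 -0.0495  0.2173] [0.0008 0.0008]
handle net [ 0.4941 -0.0507  0.2159] [0.002 0.002]
head [ 0.669  -0.1018  0.144 ] [0.0023 0.0023]
bottle mouth [0.7039 0.0089 0.1301] [0.0007 0.0007]
rail [ 0.5463 -0.245   0.18  ]
rail [0.6445 0.0914 0.18  ]
gate [ 0.4974 -0.2336  0.2   ]
gate [0.592  0.0917 0.2   ]
basecorner [0.7715 0.0793 0.01  ]
basecorner [ 0.6538 -0.2992  0.01  ]
```

```bash
python3 -m crank '[[1,0,0,-2,10.4],[1,0,0,-2,10.4],[1,0,0,-2,10.5],[1,0,0,0,0]]' 20; cat > rel.py <<'E'
from h import *; import sys
from scipy.spatial.transform import Rotation as R
s=ctrl.get_state();w,x,y,z=s['tcp_rot'];M=R.from_quat([x,y,z,w]).as_matrix()
g=np.array(eval(sys.argv[1]))
print('t',s['t'],'tcp',s['ee_pos'].round(4),'xyaw',np.degrees(np.arctan2(M[1,0],M[0,0])).round(1),'move cm tool',(M.T@(g-s['ee_pos'])*100).round(2),'F',s['contact_force'].round(1),'w',s['gripper_width'])
E
python3 rel.py '[.498,-.0495,.299]'
```

```text
t: 1.2
ee_pos: [0.1339, -0.5081, 0.2997]
tcp_rot: [-0.001, -0.599, 0.801, -0.001]
contact_force: [-0.4, -0.0, 0.2]
gripper_width: 1.001
t 1.2 tcp [ 0.1339 -0.5081  0.2997] xyaw -106.4 move cm tool [-5.428e+01 -2.195e+01 -5.000e-02] F [-0.4 -0.   0.2] w 1.0009140321241428
```

```bash
python3 -m crank '[[1,-4.5,-1.8,0,0],[1,-4.5,-1.8,0,0],[1,-4.5,-1.8,0,0],[1,-4.5,-1.8,0,0],[1,-4.5,-1.8,0,0]]'; python3 -m crank '[[1,-4.5,-1.8,0,0],[1,-4.5,-1.8,0,0],[1,-4.5,-1.8,0,0],[1,-4.5,-1.8,0,0],[1,-4.5,-1.8,0,0]]';  python3 -m crank '[[1,-4.5,-1.8,0,0],[1,-4.7,-2,0,0],[1,0,0,0,0],[1,0,0,0,0]]'; python3 rel.py '[.498,-.0495,.203]'
python3 - <<'E'
from h import *
for n in('side','top'):
    p=ctrl.read_camera(n);save(p,n+'2.png')
i=np.hstack([cv2.imread('pics/side2.png')[120:340,180:420],cv2.imread('pics/top2.png')[130:350,320:540]])
cv2.imwrite('pics/b2.png',cv2.resize(i,None,fx=1.7,fy=1.7))
E
```

```text
t: 1.82
ee_pos: [0.2847, -0.316, 0.2978]
tcp_rot: [0.0, -0.6, 0.8, 0.001]
contact_force: [-0.1, -0.8, 0.9]
gripper_width: 0.998
t: 2.45
ee_pos: [0.435, -0.1259, 0.2978]
tcp_rot: [-0.0, -0.6, 0.8, 0.001]
contact_force: [0.2, -0.7, 0.2]
gripper_width: 1.003
t: 2.95
ee_pos: [0.4966, -0.0503, 0.2979]
tcp_rot: [-0.001, -0.599, 0.801, 0.0]
contact_force: [-0.1, -0.9, -0.1]
gripper_width: 1.003
t 2.95 tcp [ 0.4966 -0.0503  0.2979] xyaw -106.4 move cm tool [-0.12 -0.12  9.49] F [-0.1 -0.9 -0.1] w 1.002792659631098
```

View pics/b2.png

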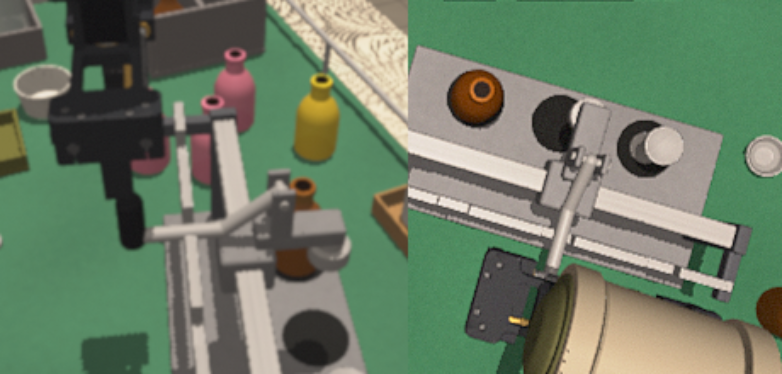

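The open fingers straddle the handle, which sits at (225, 130) in the left half. Jaws lie along the slide and the bar is clear of them. Descending.

```bash
python3 -m crank '[[1,-0.1,-0.1,3,0],[1,0,0,3,0],[1,0,0,2,0],[1,0,0,1.3,0],[1,0,0,0,0]]'; python3 -m crank '[[0,0,0,0,0],[0,0,0,0,0],[0,0,0,0,0],[0,0,0,0,0],[0,0,0,0,0]]' 20;  python3 rel.py '[.498,-.0495,.203]'
```

```text
t: 3.68
ee_pos: [0.4979, -0.0498, 0.2054]
tcp_rot: [-0.0, -0.598, 0.802, 0.0]
contact_force: [0.2, -0.2, 0.2]
gripper_width: 1.0
t: 4.3
ee_pos: [0.4983, -0.0494, 0.2058]
tcp_rot: [0.0, -0.598, 0.801, -0.0]
contact_force: [0.1, 0.1, 0.3]
gripper_width: 0.455
t 4.3 tcp [ 0.4983 -0.0494  0.2058] xyaw -106.5 move cm tool [0.02 0.03 0.28] F [0.1 0.1 0.3] w 0.4552776709981807
```

```bash
python3 -m crank '[[0,0,0,0,0],[0,0,0,0,0],[0,0,0,0,0],[0,0,0,0,0],[0,0,0,0,0]]' 20;  python3 rel.py '[.498,-.0495,.203]'
```

```text
t: 4.92
ee_pos: [0.4983, -0.0493, 0.2057]
tcp_rot: [0.0, -0.598, 0.801, 0.0]
contact_force: [0.7, 1.1, -0.2]
gripper_width: 0.265
t 4.925 tcp [ 0.4983 -0.0493  0.2057] xyaw -106.5 move cm tool [0.02 0.02 0.27] F [ 0.7  1.1 -0.2] w 0.26501878359647135
```

Gripped at 0.265, which is about 23.3 mm and matches the 24 mm handle. Lifting straight up 48 mm.

```bash
python3 -m crank '[[0,0,0,-1,0],[0,0,0,-1.3,0],[0,0,0,-1.3,0],[0,0,0,-1.2,0],[0,0,0,0,0]]' 20;  python3 rel.py '[.498,-.0495,.2537]'
python3 - <<'E'
from h import *
for n in('side','top'):
    p=ctrl.read_camera(n);save(p,n+'3.png')
i=np.hstack([cv2.imread('pics/side3.png')[120:340,180:420],cv2.imread('pics/top3.png')[130:350,320:540]])
cv2.imwrite('pics/b3.png',cv2.resize(i,None,fx=1.7,fy=1.7))
E
```

```text
t: 5.55
ee_pos: [0.4997, -0.0499, 0.2556]
tcp_rot: [0.002, -0.598, 0.801, -0.002]
contact_force: [6.7, -0.4, -4.0]
gripper_width: 0.264
t 5.55 tcp [ 0.4997 -0.0499  0.2556] xyaw -106.5 move cm tool [0.01 0.18 0.19] F [ 6.7 -0.4 -4. ] w 0.26407009599005776
```

View pics/b3.png

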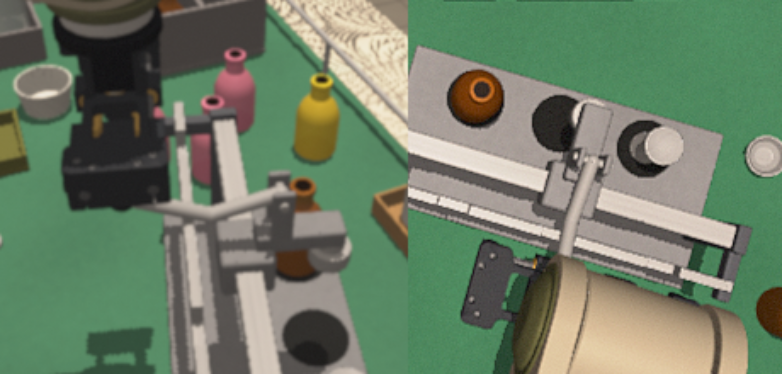

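The lever is up: its bar is at (205, 190) in the left view, above the gate teeth, and the grip width is unchanged. Next, slide 110 mm towards the bottle along −x of the tool.

```bash
python3 -m crank '[[0,-1,0,0,0],[0,-2,0,0,0],[0,-2,0,0,0],[0,-2,0,0,0],[0,-2,0,0,0]]' 20; python3 -m crank '[[0,-1.4,0,0,0],[0,-0.6,0,0,0],[0,0,0,0,0]]' 20;  python3 rel.py '[.5297,.0562,.2556]'
python3 - <<'E'
from h import *
for n in('side','top'):
    p=ctrl.read_camera(n);save(p,n+'4.png')
i=np.hstack([cv2.imread('pics/side4.png')[120:340,180:420],cv2.imread('pics/top4.png')[130:350,320:540]])
cv2.imwrite('pics/b4.png',cv2.resize(i,None,fx=1.7,fy=1.7))
E
```

```text
t: 6.28
ee_pos: [0.5257, 0.0362, 0.2546]
tcp_rot: [0.001, -0.598, 0.802, -0.003]
contact_force: [10.0, -6.0, -3.8]
gripper_width: 0.27
t: 6.65
ee_pos: [0.5316, 0.0556, 0.2546]
tcp_rot: [0.002, -0.598, 0.801, -0.002]
contact_force: [9.9, -2.2, -4.6]
gripper_width: 0.267
t 6.65 tcp [0.5316 0.0556 0.2546] xyaw -106.5 move cm tool [-0.   0.2 -0.1] F [ 9.9 -2.2 -4.6] w 0.2666048174634006
```

View pics/b4.png

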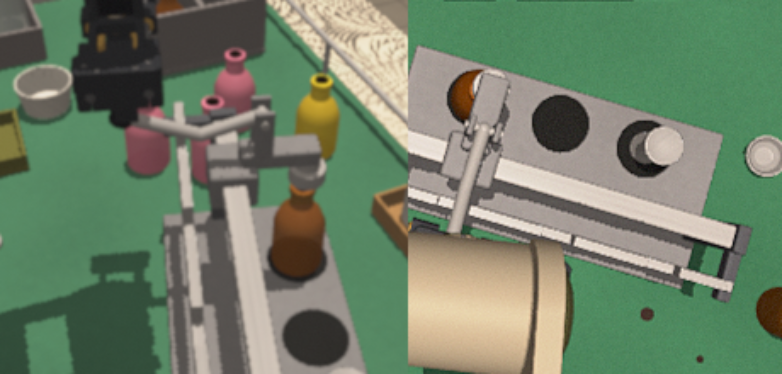

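```bash
python3 - <<'E'
from h import *
a=cv2.imread('pics/top4.png')[215:285,320:430];b=cv2.imread('pics/top1.png')[215:285,320:430]
cv2.imwrite('pics/z4.png',cv2.resize(np.hstack([a[:, :60],b]),None,fx=4.5,fy=4.5,interpolation=cv2.INTER_CUBIC))
a=cv2.imread('pics/side4.png')[160:300,250:330]
cv2.imwrite('pics/z4s.png',cv2.resize(a,None,fx=4,fy=4,interpolation=cv2.INTER_CUBIC))
E
```

```text
(no output)
```

View pics/z4.png

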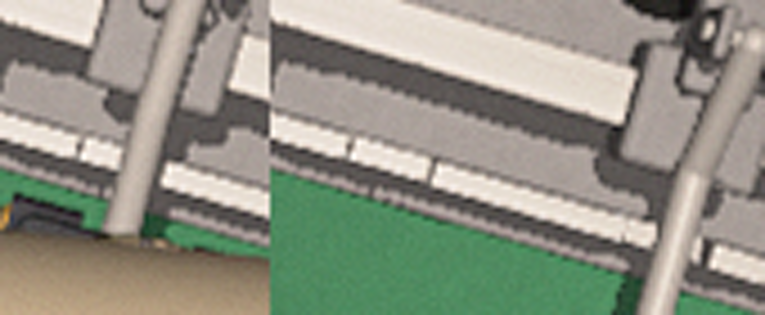

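View pics/z4s.png

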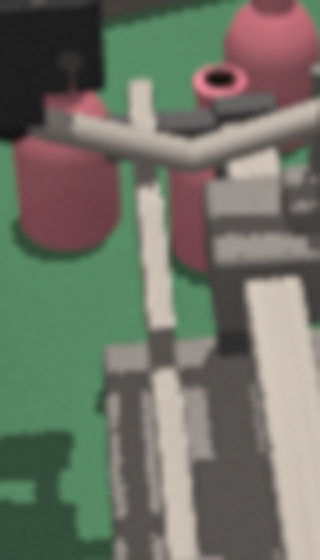

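The bar is over the end notch, and the bell is over the amber bottle at (300, 170) in the left view. The notch edges in the zoom are at cols 80 and 163. The bar is at about 141, or about 134 after parallax, so I nudge it 2 mm further and then lower it.

```bash
python3 -m crank '[[0,-0.2,0,0,0],[0,0,0,1,0],[0,0,0,1.2,0],[0,0,0,1.2,0],[0,0,0,1,0]]' 20; python3 -m crank '[[0,0,0,0.4,0],[0,0,0,0,0],[0,0,0,0,0]]' 20;  python3 rel.py '[.5303,.0582,.2057]'
python3 - <<'E'
from h import *
for n in('side','top'):
    p=ctrl.read_camera(n);save(p,n+'5.png')
i=np.hstack([cv2.imread('pics/side5.png')[120:340,180:420],cv2.imread('pics/top5.png')[130:350,320:540]])
cv2.imwrite('pics/b5.png',cv2.resize(i,None,fx=1.7,fy=1.7))
E
```

```text
t: 7.38
ee_pos: [0.5307, 0.0577, 0.2091]
tcp_rot: [0.0, -0.598, 0.801, -0.001]
contact_force: [3.7, -3.2, -0.5]
gripper_width: 0.264
t: 7.75
ee_pos: [0.5309, 0.0578, 0.2063]
tcp_rot: [0.001, -0.598, 0.801, -0.001]
contact_force: [4.4, -3.2, 4.9]
gripper_width: 0.266
t 7.75 tcp [0.5309 0.0578 0.2063] xyaw -106.5 move cm tool [-0.02  0.07  0.06] F [ 4.4 -3.2  4.9] w 0.2655454150810939
```

View pics/b5.png

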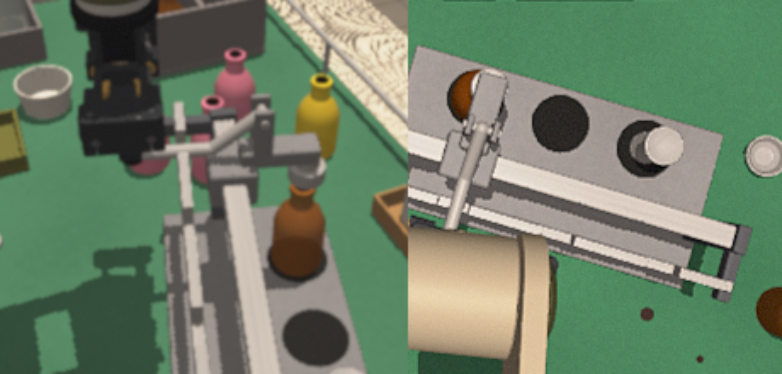

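The lever is down in the notch at its original height, with the bar at (150, 185) in the left view. The handle went down fully, with about 5 N of upward contact. Opening and backing off.

```bash
python3 -m crank '[[1,0,0,0,0],[1,0,0,0,0],[1,0,0,0,0],[1,0,0,0,0],[1,0,0,0,0]]'; python3 -m crank '[[1,0,0,0,0],[1,0,0,0,0],[1,0,0,-1,0],[1,0,0,-2,0],[1,0,0,-3,0]]'; python3 -m crank '[[1,0,0,-4,0],[1,0,3,-3,0],[1,2,5,0,0],[1,3,5,0,0],[1,3,5,0,0]]';python3 -m crank '[[1,3,5,0,0],[1,5,0,0,0],[1,5,0,0,0],[1,0,0,0,0]]'
python3 - <<'E'
from h import *
P=[ctrl.read_camera(n) for n in('side','top')]
for p,n in zip(P,('side','top')):
    save(p,n+'6.png')
    for o in('lever_grip','capper_head'):
        for r in ctrl.spot_point(p,o)[:2]:print(n,o,np.round(r['point'],1),round(r['p'],2))
    print('expected handle px',np.round(proj(p,np.array([.530,.056,.217])),1))
i=np.hstack([cv2.imread('pics/side6.png')[100:320,180:420],cv2.imread('pics/top6.png')[130:350,280:500]])
cv2.imwrite('pics/b6.png',cv2.resize(i,None,fx=1.7,fy=1.7))
E
python3 rel.py '[.5303,.0582,.2057]'
```

```text
t: 8.48
ee_pos: [0.5301, 0.058, 0.2057]
tcp_rot: [-0.0, -0.598, 0.801, 0.0]
contact_force: [0.0, 0.1, -0.8]
gripper_width: 0.811
t: 9.1
ee_pos: [0.5299, 0.058, 0.2666]
tcp_rot: [-0.0, -0.598, 0.801, 0.0]
contact_force: [0.5, -0.9, 0.4]
gripper_width: 1.001
t: 9.72
ee_pos: [0.333, 0.0324, 0.3363]
tcp_rot: [0.0, -0.598, 0.801, -0.001]
contact_force: [-0.6, -0.7, 1.3]
gripper_width: 1.001
t: 10.22
ee_pos: [0.249, -0.0804, 0.3363]
tcp_rot: [-0.0, -0.594, 0.804, -0.001]
contact_force: [0.1, -0.0, 0.3]
gripper_width: 1.002
side lever_grip [201.7 251.5] 0.82
side capper_head [227.9 359. ] 0.69
expected handle px [201.8 255.5]
top lever_grip [183.6 360.6] 0.73
top lever_grip [282.4 344.7] 0.57
top capper_head [182.1 367.4] 0.75
expected handle px [280.3 341.4]
t 10.525 tcp [ 0.2503 -0.0768  0.3359] xyaw -106.3 move cm tool [-20.83 -23.08  13.02] F [0.2 0.5 1.1] w 0.9988416576227255
```

View pics/b6.png

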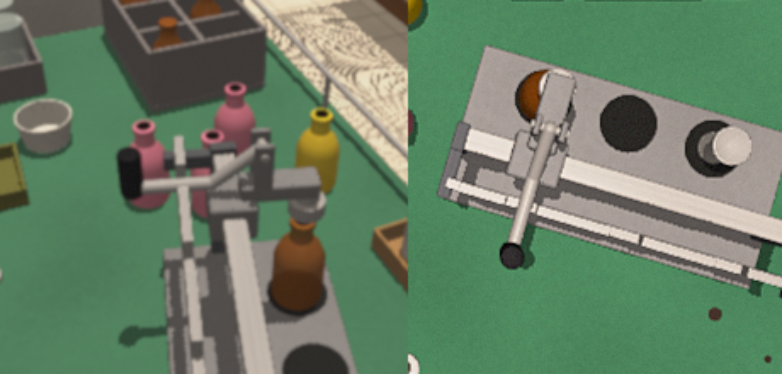

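The handle is at side (201, 257) and top (280, 341), upright. The bell is above the amber bottle's mouth, the bottle is standing and the arm is clear. Measuring the handle height now.

```bash
python3 - <<'E'
from h import *
s=ctrl.read_camera('side');t=ctrl.read_camera('top')
c=[]
for p,(r0,r1,a,b) in((s,(180,225,243,270)),(t,(265,295,328,356))):
    i=p['img'][r0:r1,a:b].astype(int);m=i.max(2)<45;yy,xx=np.nonzero(m);c.append((yy.mean()+r0,xx.mean()+a));print(c[-1],m.sum())
x,e=tri([ray(s,c[0]),ray(t,c[1])]);print('now',x.round(4),np.round(e,4))
x0,e0=tri([ray(s,(249.5,256.5)),ray(t,(297.8,402.9))]);print('before',x0.round(4),'shift',np.linalg.norm((x-x0)[:2]),(x-x0).round(4))
E
```

```text
(np.float64(201.7638036809816), np.float64(256.1165644171779)) 326
(np.float64(278.8181818181818), np.float64(340.78409090909093)) 88
now [0.5318 0.0571 0.2156] [0.0005 0.0005]
before [ 0.4995 -0.0472  0.2156] shift 0.10917697119469537 [ 0.0323  0.1043 -0.    ]
```

Same method before and after: the handle moved 109 mm along the slide and its height is unchanged at 0.2156 m, so the lever is fully home.

```bash
python3 -c "
from station import ctrl
print(ctrl.finish_job())"
```

```text
the job is handed in; nothing more can be done
None
```

The capper head now stands over the amber bottle, with the lever down in the notch at the bottle's end. I gripped the black handle, lifted it 48 mm out of the middle notch and slid it about 110 mm towards the bottle. I then lowered it, let go and backed the arm clear.

**Last checks:**
- **Lever position:** measured the same way before and after, the handle moved 109 mm along the slide. Its height is unchanged at 0.2156 m, so the lever is fully home.
- **Bottle and head:** the last pictures show the bottle upright on its station with the bell above its mouth. I judged this by eye and did not measure the bottle again at the end.
- **Limits:** the job was handed in at about 10.6 s. The highest force in my readings was about 12 N, and it was near zero once the arm was clear.

**Disagreement:** the network's best lever_grip in the last top view, (184, 361), fell on the capper head. I used the black handle seen in both pictures instead, and the two views agreed to 0.5 mm.

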